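Screw the filler plug back into the coolant tank

ROBOT

A 6-joint arm with a two-finger parallel gripper is mounted at the origin on the work surface. World frame = base frame: x ahead of the robot, y to its left, z up, the work surface at z = 0. Lengths are in m, angles in degrees, forces in N, time in s.
With the tool pointing down it reaches from about 0.35 to 0.875 m from the base axis. Payload 4.2 kg.
Tool frame: the origin (TCP) lies midway between the tips of the shut fingers; the grasp point (between the pads) lies 19 mm behind it (env.tcp_to_grasp is the distance from the TCP to the grasp point, in m); z points along the fingers, y is the direction in which the jaws open and shut (so a half turn about z gives the same grasp; the last joint's range is limited). The gripper opens to 87 mm and grips with 3 to 60 N. Pads are 19 mm wide; open, the fingers measure 117 mm over their backs; the gripper's body (75 mm by 190 mm) begins 51 mm behind the grasp point.
Start: joints at [-48.381, 22.042, 0.453, 0, -68.411, -14.817], TCP at [0.282, -0.558, 0.198] pointing down, gripper open.
Joint ranges: [-179.83, 179.83], [-69.29, 118.12], [-61.27, 80.66], [-181.25, 117.63], [-171.15, -9.14], [-177.46, 177.46]. Speed limits (degrees/s): [159.86, 159.86, 180, 180, 180, 180].

INTERFACE

Orientations are given as [roll, pitch, yaw] about the fixed x, y, z axes, in that order (R = Rz(yaw) Ry(pitch) Rx(roll)).
In Python, from plant import env gives the robot as it stands.
- The arm moves only by the tool arm_command, never from a script. Its argument "deltas" is a list of rows, each a list of 3 entries, a list of its own where there are three numbers: the closure, from 0 (fully open) to 1 (shut), then the shift along the world's x, y, z in units of 30 mm (1.0 is 30 mm), then the turn about the world's z in units of 5 degrees (1.0 is 5 degrees). A call has 1 to 10 rows; each row is the pose to reach, as a shift and turn from the pose commanded when the call began; what a row does not reach only later rows make up. A row lasts 1/12 s, in which the tool goes at most 41.7 mm and 7.16 degrees, less where a joint would pass 70% of its speed; a pose out of reach is approached as far as the arm can. A call with a gripper value outside its range is refused whole. The fingers move at their own pace and stop on an object; the grip force is fixed at half the most. Time passes only in rows, so rows that repeat a pose let the fingers close. It gives the time, the measured TCP pose, the force and the opening at its end, in the units of the state.
- env.read_state(): the state, without advancing time (a new reading comes with each control period).
- env.grab_frame(name): name is "side" or "top" or "wrist"; returns a dict with "img" (400x640x3 uint8, red, green, blue), "fovy" (degrees; the focal length in pixels is half the picture's height over the tangent of half this angle, whatever the lens; pixels are square), "cx", "cy" (the principal point, pixels), "rvec" (rotation vector, rad) and "tvec" (3), from world to camera coordinates, as OpenCV has them. Camera axes: x right, y down, z forward; pixel columns grow to the right and rows downward; lengths in m; the calibration is good to about 2 mm. A picture is of the moment at which its call begins. There is no depth.
- env.finish_job(): hands the job in, once; it reports no verdict.
The state is a dict: "time_s": time; "q": joint angles; "joint_velocities": joint speeds; "tau": joint torques, N m; "tcp_pos": TCP position; "orientation": TCP orientation; "wrist_force": force on the tool from outside, world axes, zero at the start; "wrist_torque": the same for the moment, N m; "opening": opening from 0.0 (shut) to 1.0 (fully open).
Only numpy, scipy, OpenCV 4.12 (cv2) and the standard library are available. Lean on these libraries where they do the work, as an engineer would, in place of code of your own. Each camera call takes 0.05 s, during which the arm holds its last target. There are 200 camera calls.

TASK

Take the red filler plug from its wooden rest and screw it fully home in the brass neck of the blue coolant tank, then let go. Set it upright in the neck, turn it anticlockwise until it has dropped into the thread start, and only then run it in clockwise until its flange sits down on the neck; turn gently, never forcing the thread, and leave the other things on the bench where they are.

Things in the scene. Friction and masses are not known exactly. Their poses are not given: they have to be found in the camera images.
- plug: Loose red filler plug, 0.25 kg. Origin: centre of the underside of its flange (68 mm across, z 0 to 6 mm); z up along the screw axis. On top a bar handle: 60 mm long (x), 14 mm wide (y), z 6 to 40 mm. Below a steel stem 35 mm across, 36 mm long, its lowest 11 mm tapering to 22 mm across.
- plug_grip (a point): Point on the plug's axis inside the bar handle, 28 mm above the flange's underside; a good height to grip.
- plug_pins (a point): Point on the plug's axis 20 mm below the flange, level with the plug's thread: three round steel pins 5 mm thick sticking out of the stem, 120 degrees apart, tips on a 51 mm circle, one of them along the plug's +x.
- tank: Blue coolant tank fixed to the bench, 190 (x) by 150 (y) by 65 mm high, with an upright brass filler neck in the middle of its top. Origin: centre of its underside, on the bench top; z up, on the neck's axis.
- neck (a point): Centre of the brass neck's mouth, 107 mm above the bench top; 66 mm outside, 54 mm inside diameter. A right-hand thread with three starts lies inside (bore between the threads 38 mm); the angle of the starts differs each time and is not given. A plug between loosely set fingers (3 to 4 mm wider than its handle) turns with them and sinks by its own weight.
- thread_mouth (a point): On the neck's axis, 6 mm below the mouth: the top of the threads. A plug set in at a random angle mostly rests there by its pins, flange 9 to 17 mm above the mouth. Turned anticlockwise (at most 120 degrees) it climbs to 17 mm, then sinks 11 mm into the starts within 0.1 s, with 9 degrees of play, then a square shoulder. Turned clockwise before dropping, it jams on a shoulder.
- thread_end (a point): On the neck's axis, 20 mm below the mouth: where the pins end. Dropped in the starts, the flange is 5 to 6 mm above the mouth. From there 75 to 85 degrees clockwise draw it home (0 to 0.5 mm), against a sprung seal that pushes up 3 to 6 N over the last 3 mm; a hard stop follows at about 90 degrees. Home, the thread holds the plug by itself. Forces above 40 N spoil the thread.
- rest: Wooden block fixed to the bench, 100 by 100 by 44 mm, with an upright 55 mm hole in which the plug stands at the start, its flange on the block's top. Origin: centre of its underside.
- tape_measure: Loose bystander: yellow and black tape measure, 70 by 36 by 62 mm, origin at the centre of its underside.
- solder_spool: Loose bystander: bright solder spool, 56 mm across, 45 mm high, origin at the centre of its underside.
- flux_jar: Loose bystander: small jar, 52 mm across, 65 mm high, origin at the centre of its underside.
- screwdriver: Loose bystander: screwdriver with an orange handle, about 200 mm long, lying on the bench.
- glass_offcut: Loose bystander: green glass piece, 70 by 50 by 6 mm, lying flat, origin at the centre of its underside.
- whetstone: Loose bystander: grey stone bar, 120 by 40 by 25 mm, origin at the centre of its underside.
- brush_cup: Loose bystander: white cup, 72 mm across, 95 mm high, origin at the centre of its underside.
Mind the look-alikes: they are no part of the job. Several things have the shape of the plug; the one meant has the colours described above.

How it is judged (in metres and radians):
On the way:
1. the plug's stem stands in the neck (horizontal distance between plug and neck below 0.006 m and z of plug in the frame of neck below 0.02 m and angle between plug's own z axis and vertical below 0.15 rad), for 0.1 s.
At the end, for the whole second after the job is handed in: The plug is at rest in the neck, screwed home: its flange's underside within 1.2 mm of the neck's mouth, its axis within 3 mm of the neck's, upright within 3 degrees (z of plug in the frame of neck between -0.0015 and 0.0012 m and horizontal distance between plug and neck below 0.003 m and angle between plug's own z axis and vertical below 0.05 rad and linear speed of plug below 0.01 m/s and angular speed of plug below 0.1 rad/s); the robot touches nothing.
It fails at once if the thread is forced: more than 40 N between the plug and the tank (contact force between plug and tank above 40 N).
It fails at once if a bystander is moved by more than 30 mm (distance of any of tape_measure, solder_spool, flux_jar, screwdriver, glass_offcut, whetstone, brush_cup from where it was at the start of the episode above 0.03 m).
It also fails if it takes over 64 s, if anything falls off the work surface, if the arm or the gripper's body presses on something with over 40 N, if the wrist force passes 120 N, or if a joint passes its speed limit or range.

## Working session

There is one attempt and no reset: what is moved stays moved. The work goes in short steps, Python scripts to look and compute and a tool call to move; the robot and the scene stay as the last step left them, time stands still between calls to the robot, and variables do not carry over. Pictures are saved under pics/ and viewed, about 8 in all and at most 12, crops included, and the job is handed in when it is done.

Besides the shell and the picture viewer there is one more tool, called after "Emit:" by a JSON object that holds its "method" and its "body", one argument or row to a line. arm_command: Moves the arm, as the interface text tells. Its arguments: {"type":"object","properties":{"deltas":{"type":"array"}},"required":["deltas"]}

```bash
ls; mkdir -p pics; cat > h.py <<'E'
import numpy as np, cv2
from plant import env
def cam(n):
    f=env.grab_frame(n); R=cv2.Rodrigues(np.array(f["rvec"],float))[0]; t=np.array(f["tvec"],float).ravel()
    F=f["img"].shape[0]/2/np.tan(np.radians(f["fovy"])/2)
    return f["img"],R,t,F,f["cx"],f["cy"]
def ray(c,u,v,z):
    _,R,t,F,cx,cy=c; C=-R.T@t; d=R.T@np.array([(u-cx)/F,(v-cy)/F,1]); return C+d*(z-C[2])/d[2]
def proj(c,p):
    _,R,t,F,cx,cy=c; q=R@np.array(p)+t; return q[:2]/q[2]*F+[cx,cy]
def save(n,img): cv2.imwrite('pics/'+n,img[...,::-1])
def red(img):
    h=cv2.cvtColor(img,cv2.COLOR_RGB2HSV); return ((((h[...,0]<8)|(h[...,0]>172))&(h[...,1]>130)&(h[...,2]>60))*255).astype(np.uint8)
E
python3 - <<'E'
from h import *
for n in ["top","side"]:
    c=cam(n); save(n+'0.png',c[0]); print(n,-c[1].T@c[2],c[3],c[4],c[5])
    k,_,s,ce=cv2.connectedComponentsWithStats(red(c[0]))
    for i in range(1,k):
        if s[i,4]>30: print(s[i],ce[i])
E
```

```text
pics
top [4.44451645e-01 4.36771563e-04 1.27099753e+00] 436.31859016252093 316.5979721301989 190.7068805006602
[248 165  24  23 436] [259.02752294 176.18119266]
side [0.30803913 0.94416454 0.69609901] 414.7972812069128 316.8473976923437 202.54329004939024
[271 243  27  25 508] [283.43110236 255.33858268]
[185 283   9  16  85] [188.95294118 290.75294118]
```

```bash
python3 -c "
import cv2,numpy as np
a=cv2.imread('pics/top0.png');b=cv2.imread('pics/side0.png')
print(a.shape)"
```

```text
(400, 640, 3)
```

View pics/top0.png

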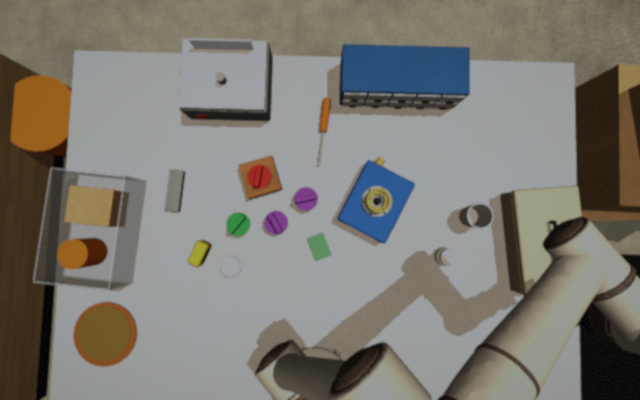

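View pics/side0.png

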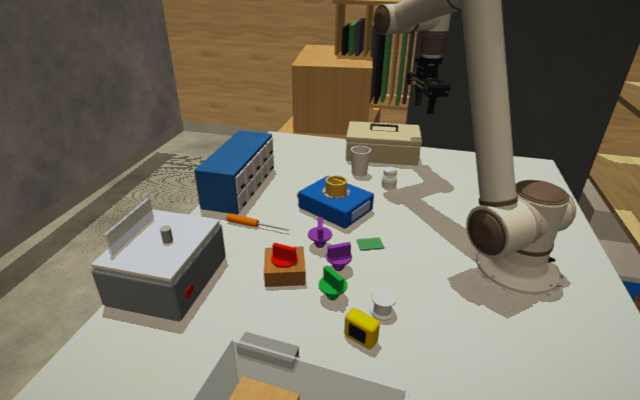

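The top view shows the red plug in the wooden rest at (259,176) and the blue tank with its brass neck at (377,201). The look-alikes are the purple plugs at (305,199) and (276,222) and the green plug at (238,224). Only the one at (259,176) is red and stands in the wooden rest. I'll confirm it in a crop.

```bash
python3 - <<'E'
from h import *
c=cam("top"); s=cam("side")
a=cv2.resize(c[0][145:225,225:305],(400,400),interpolation=cv2.INTER_CUBIC)
b=cv2.resize(c[0][160:240,335:415],(400,400),interpolation=cv2.INTER_CUBIC)
save('crop1.png',np.hstack([a,b]))
m=red(c[0]);(x,y),r=cv2.minEnclosingCircle(max(cv2.findContours(m,0,2)[0],key=cv2.contourArea))
print('plug',x,y,r,ray(c,x,y,.05))
h=cv2.cvtColor(c[0],cv2.COLOR_RGB2HSV)
w=((h[...,0]>5)&(h[...,0]<22)&(h[...,1]>90)).astype(np.uint8)*255|m
w[:150]=0;w[205:]=0;w[:,:230]=0;w[:,290:]=0
R=cv2.minAreaRect(max(cv2.findContours(w,0,2)[0],key=cv2.contourArea));print('rest',R,ray(c,*R[0],.044), [ray(c,*p,.044)[:2].round(3) for p in cv2.boxPoints(R)])
br=((h[...,0]>15)&(h[...,0]<38)&(h[...,1]>80)).astype(np.uint8)*255
br[:175]=0;br[230:]=0;br[:,:350]=0;br[:,405:]=0
cn=max(cv2.findContours(br,0,2)[0],key=cv2.contourArea)
(x,y),r=cv2.minEnclosingCircle(cn);print('neck',x,y,r,ray(c,x,y,.107))
bl=((h[...,0]>100)&(h[...,0]<125)&(h[...,1]>120)).astype(np.uint8)*255
bl[:150]=0;bl[250:]=0;bl[:,:330]=0;bl[:,425:]=0
R=cv2.minAreaRect(np.vstack(cv2.findContours(bl,0,2)[0]));print('tank',R,ray(c,*R[0],.065))
E
```

```text
plug 258.9929504394531 176.08450317382812 12.042000770568848 [0.57710048 0.16861985 0.05      ]
rest ((259.37615966796875, 177.08717346191406), (35.05644607543945, 35.34379196166992), 73.3007583618164) [0.57492975 0.16825899 0.044     ] [array([0.607, 0.232]), array([0.638, 0.137]), array([0.543, 0.105]), array([0.512, 0.2  ])]
neck 377.54071044921875 200.2441864013672 12.602355003356934 [ 0.51420924 -0.15816239  0.107     ]
tank ((375.7529602050781, 201.29783630371094), (52.903587341308594, 66.64734649658203), 27.407575607299805) [ 0.51367978 -0.15898634  0.065     ]
```

View pics/crop1.png

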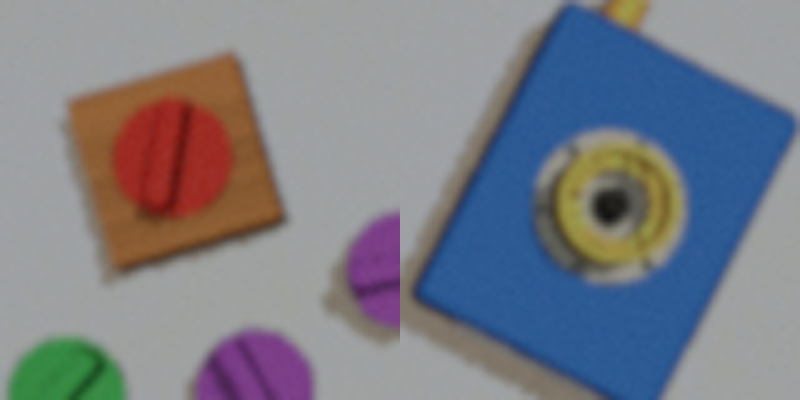

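```bash
python3 -c "
from h import *
s=env.read_state();print(s)"
```

```text
{'time_s': 0.2, 'q': array([-4.83795751e+01,  2.20741252e+01,  4.09407379e-01, -1.54908047e-02,
       -6.84122740e+01, -1.48149732e+01]), 'joint_velocities': array([ 0.07183349, -0.15690677,  0.23436878,  0.05668925, -0.07269393,
       -0.01384471]), 'tau': array([-4.86234489e-05, -3.90542650e+01,  1.87359488e+01,  4.21710044e+00,
        1.20436834e-02, -1.58040539e-04]), 'tcp_pos': array([ 0.28166539, -0.55748716,  0.19727229]), 'orientation': array([ 1.79921886e+02, -5.76890010e-03, -1.53200254e+02]), 'wrist_force': array([ 0.6433778 , -0.61052309,  0.60209364]), 'wrist_torque': array([-0.01510363,  0.01016159,  0.03949157]), 'opening': 1.000559806344366}
```

Emit:
{"method": "arm_command", "body": {
  "deltas": [
    [0, [7, 12, 2], -8],
    [0, [7, 12, 2], -8],
    [0, [7, 12, 2], -8],
    [0, [7, 12, 2], -8],
    [0, [7, 12, 2], -8],
    [0, [7, 12, 2], -8],
    [0, [7, 12, 2], -8],
    [0, [7, 12, 2], -8],
    [0, [7, 12, 2], -8],
    [0, [7, 12, 2], -8]
  ]
}}

```text
time_s: 1.03
tcp_pos: [0.4809, -0.2155, 0.2551]
orientation: [180.0, 0.0, 166.8]
wrist_force: [0.0, -0.8, 0.9]
opening: 1.0
```

```bash
python3 - <<'E'
from h import *
c=cam("wrist"); save('w1.png',c[0]); print(-c[1].T@c[2],c[3:], proj(c,[.514,-.158,.107]), env.read_state()['tcp_pos'], env.read_state()['orientation'])
E
```

```text
[ 0.40308508 -0.19718692  0.44218143] (np.float64(277.4735942203633), 313.91260718018844, 197.71926071017495) [364.68680033 195.46595778] [ 0.48510287 -0.21115531  0.2561842 ] [179.90610408   0.2607791  167.12429168]
```

View pics/w1.png

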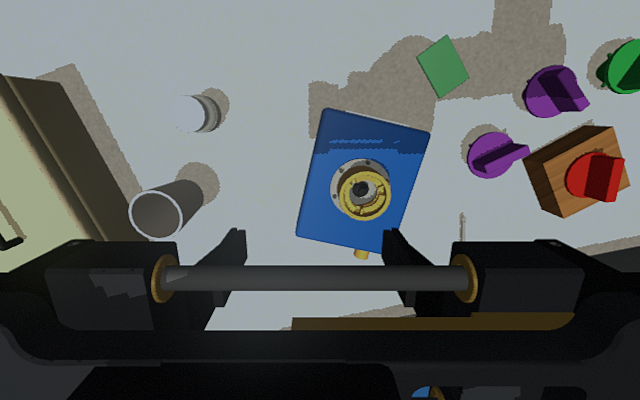

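The wrist view shows the neck's mouth at about (365,195). The predicted pixel was (364.7,195.5), so the two agree. The red plug is at (597,178). Going over the plug now.

Emit:
{"method": "arm_command", "body": {
  "deltas": [
    [0, [2.8, 12.2, -2], -0.4],
    [0, [2.8, 12.2, -2], -0.4],
    [0, [2.8, 12.2, -2], -0.4],
    [0, [2.8, 12.2, -2], -0.4],
    [0, [2.8, 12.2, -2], -0.4],
    [0, [2.8, 12.2, -2], -0.4],
    [0, [2.8, 12.2, -2], -0.4],
    [0, [2.8, 12.2, -2], -0.4],
    [0, [2.8, 12.2, -2], -0.4],
    [0, [2.8, 12.2, -2], -0.4]
  ]
}}

```text
time_s: 1.92
tcp_pos: [0.565, 0.1538, 0.1926]
orientation: [-180.0, -0.1, 165.1]
wrist_force: [0.5, -0.4, -0.3]
opening: 1.003
```

Emit:
{"method": "arm_command", "body": {
  "deltas": [
    [0, [0, 0, 0], 0],
    [0, [0, 0, 0], 0],
    [0, [0, 0, 0], 0],
    [0, [0, 0, 0], 0]
  ]
}}

```text
time_s: 2.25
tcp_pos: [0.5644, 0.1472, 0.1952]
orientation: [180.0, 0.0, 164.7]
wrist_force: [0.1, -0.1, 0.5]
opening: 0.997
```

```bash
python3 - <<'E'
from h import *
c=cam("wrist"); s=env.read_state(); print(s['tcp_pos'],s['orientation'])
m=red(c[0]); cn=max(cv2.findContours(m,0,2)[0],key=cv2.contourArea); x,y,w,h=cv2.boundingRect(cn); print(x,y,w,h)
x0,y0=max(x-20,0),max(y-20,0); a=c[0][y0:y+h+20,x0:x+w+20]; print('origin',x0,y0,'scale 5',a.shape)
save('w2.png',cv2.resize(a,None,fx=5,fy=5,interpolation=cv2.INTER_CUBIC)[:600,:800])
p=lambda q:proj(c,q).round(1)
for d in (0,):
  print('pred ctr bar top',p([.577,.1686,.084]))
E
```

```text
[0.56442863 0.14722631 0.19531089] [1.79970617e+02 3.32980701e-02 1.64700339e+02]
309 159 55 60
origin 289 139 scale 5 (100, 95, 3)
pred ctr bar top [335.6 194. ]
```

View pics/w2.png

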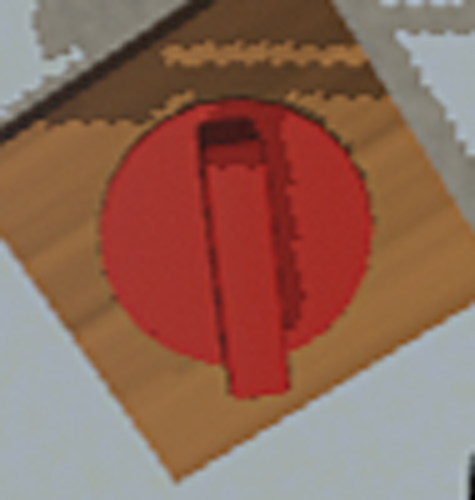

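```bash
python3 - <<'E'
from h import *
c=cam("wrist")
a=ray(c,336.4,171.6,.084);b=ray(c,341.4,217.6,.084);f=ray(c,336.2,185,.05)
e=[ray(c,289+u/5,139+230/5,.05) for u in (100,373)]
d=a-b;print(a,b,(a+b)/2,np.linalg.norm(d),np.degrees(np.arctan2(d[1],d[0])),f,np.linalg.norm(e[0]-e[1]))
E
```

```text
[0.55258284 0.17561264 0.084     ] [0.60623735 0.16815504 0.084     ] [0.57941009 0.17188384 0.084     ] 0.054170304893772975 172.0869937584687 [0.57628345 0.17214186 0.05      ] 0.0674187298448342
```

Emit:
{"method": "arm_command", "body": {
  "deltas": [
    [0, [0.4, 0.83, -0.5], 1.4],
    [0, [0.4, 0.83, -1.5], 1.4],
    [0, [0.4, 0.83, -2.4], 1.4],
    [0, [0.4, 0.83, -3.2], 1.4],
    [0, [0.4, 0.83, -3.9], 1.4],
    [0, [0.4, 0.83, -4.4], 1.4],
    [0, [0.4, 0.83, -4.67], 1.4],
    [0, [0.4, 0.83, -4.67], 1.4],
    [0, [0.4, 0.83, -4.67], 1.4]
  ]
}}

```text
time_s: 3.1
tcp_pos: [0.577, 0.1731, 0.0552]
orientation: [180.0, 0.0, 171.8]
wrist_force: [0.3, -0.4, 1.4]
opening: 0.999
```

Emit:
{"method": "arm_command", "body": {
  "deltas": [
    [1, [0, 0, 0], 0],
    [1, [0, 0, 0], 0],
    [1, [0, 0, 0], 0],
    [1, [0, 0, 0], 0],
    [1, [0, 0, 0], 0],
    [1, [0, 0, 0], 0],
    [1, [0, 0, 0], 0],
    [1, [0, 0, 0], 0],
    [1, [0, 0, 0], 0],
    [1, [0, 0, 0], 0]
  ]
}}

```text
time_s: 3.93
tcp_pos: [0.5764, 0.1735, 0.0545]
orientation: [-180.0, -0.0, 171.8]
wrist_force: [0.7, 0.1, -0.1]
opening: 0.327
```

Emit:
{"method": "arm_command", "body": {
  "deltas": [
    [1, [0, 0, 0], 0],
    [1, [0, 0, 0], 0],
    [1, [0, 0, 0], 0],
    [1, [0, 0, 0], 0],
    [1, [0, 0, 0], 0],
    [1, [0, 0, 0], 0]
  ]
}}

```text
time_s: 4.43
tcp_pos: [0.5762, 0.1732, 0.0546]
orientation: [-180.0, -0.0, 171.8]
wrist_force: [-0.3, -1.7, 1.2]
opening: 0.153
```

Emit:
{"method": "arm_command", "body": {
  "deltas": [
    [1, [0, 0, 0.4], 0],
    [1, [0, 0, 1], 0],
    [1, [0, 0, 2], 0],
    [1, [0, 0, 3], 0],
    [1, [0, 0, 4], 0],
    [1, [0, 0, 4.7], 0],
    [1, [0, 0, 5], 0],
    [1, [0, 0, 5], 0],
    [1, [0, 0, 5], 0]
  ]
}}

```text
time_s: 5.18
tcp_pos: [0.5756, 0.1735, 0.2031]
orientation: [-180.0, -0.1, 171.8]
wrist_force: [1.9, -0.1, -4.4]
opening: 0.154
```

Emit:
{"method": "arm_command", "body": {
  "deltas": [
    [1, [-0.2, -1.1, 0], 1],
    [1, [-0.4, -2.2, 0], 2],
    [1, [-0.7, -3.6, 0], 3],
    [1, [-0.9, -4.9, 0], 4],
    [1, [-1.2, -6.2, 0], 5],
    [1, [-1.4, -7.5, 0], 6],
    [1, [-1.6, -8.8, 0], 7],
    [1, [-1.8, -9.9, 0], 8],
    [1, [-2, -10.7, 0], 9],
    [1, [-2.06, -11.05, 0], 10]
  ]
}}

```text
time_s: 6.02
tcp_pos: [0.5119, -0.1606, 0.2016]
orientation: [179.7, -0.2, -138.2]
wrist_force: [0.3, -0.1, -2.4]
opening: 0.155
```

Emit:
{"method": "arm_command", "body": {
  "deltas": [
    [1, [0, 0, 0], 0],
    [1, [0, 0, 0], 0],
    [1, [0, 0, 0], 0],
    [1, [0, 0, 0], 0]
  ]
}}

```text
time_s: 6.35
tcp_pos: [0.5146, -0.1571, 0.2037]
orientation: [179.9, -0.1, -138.2]
wrist_force: [-1.3, 0.2, -2.6]
opening: 0.157
```

```bash
python3 - <<'E'
from h import *
c=cam("wrist"); s=env.read_state(); T=s['tcp_pos'];print(T,s['orientation'],s['wrist_force'],-c[1].T@c[2])
m=red(c[0]); cn=max(cv2.findContours(m,0,2)[0],key=cv2.contourArea); x,y,w,h=cv2.boundingRect(cn); print(x,y,w,h)
im=c[0].copy()
print('pred flange px',proj(c,T+[0,0,-.0046]),'neck',proj(c,[.514,-.158,.107]))
t=cam("top")
a=im[60:360,170:470]; b=t[0][160:240,335:415]
save('w3.png',np.hstack([cv2.resize(a,(500,500),interpolation=2),cv2.resize(b,(300,300),interpolation=2)[:,:] if 0 else np.vstack([cv2.resize(b,(300,300),interpolation=2),np.zeros((200,300,3),np.uint8)])]))
d=cam("side"); k=cv2.findContours(red(d[0]),0,2)[0]; print('side red',[cv2.boundingRect(q) for q in k if cv2.contourArea(q)>60])
E
```

```text
[ 0.51471269 -0.15705335  0.20394901] [ 1.79948307e+02 -3.43235497e-02 -1.38159674e+02] [-0.21228494 -0.4377659  -2.14282115] [ 0.45523941 -0.21015419  0.39084109]
270 183 89 83
pred flange px [314.07370495 226.11834625] neck [313.86250086 191.47615061]
side red [(185, 283, 9, 16), (326, 139, 23, 20)]
```

View pics/w3.png

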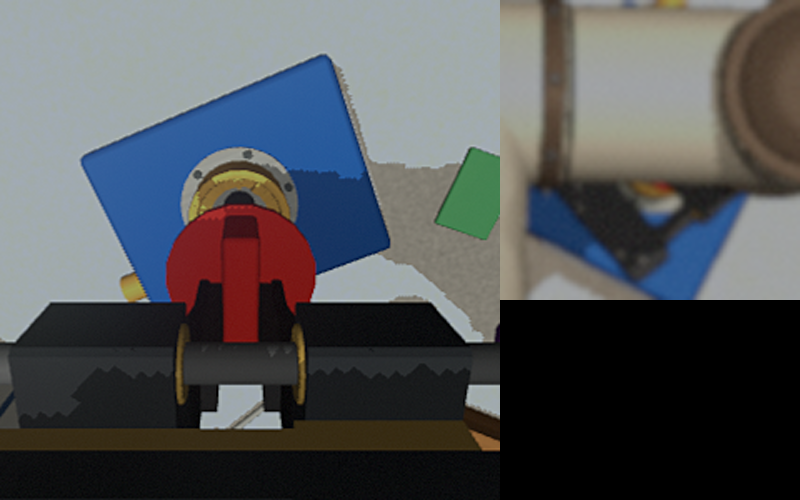

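```bash
python3 - <<'E'
from h import *
c=cam("wrist"); T=env.read_state()['tcp_pos']; h=cv2.cvtColor(c[0],cv2.COLOR_RGB2HSV)
print(T); print('col314 rows150-190', [(r,*h[r,314]) for r in range(152,192)])
u=np.array([T[0]-.45524,T[1]+.21015]);u/=np.linalg.norm(u)
print('u',u)
# flange: circle fit of red outline points cast on flange top plane
m=red(c[0]); cn=max(cv2.findContours(m,0,cv2.CHAIN_APPROX_NONE)[0],key=cv2.contourArea)[:,0]
def circ(P):
    A=np.c_[2*P,np.ones(len(P))];s=np.linalg.lstsq(A,(P**2).sum(1),rcond=None)[0];return s[:2],np.sqrt(s[2]+s[:2]@s[:2])
for _ in range(1):
    P=np.array([ray(c,x,y,T[2]-.0046)[:2] for x,y in cn if y<225 and not(295<x<335 and y>195)])
    print('flange',len(P),circ(P),P.shape)
# neck rim: bright brass region outer outline
b=((h[...,0]>18)&(h[...,0]<36)&(h[...,1]>100)&(h[...,2]>90)).astype(np.uint8)*255
b[:140]=0;b[215:]=0;b[:,:265]=0;b[:,365:]=0
cn=max(cv2.findContours(b,0,cv2.CHAIN_APPROX_NONE)[0],key=cv2.contourArea)[:,0]; print(cv2.boundingRect(cn))
top=[(x,cn[cn[:,0]==x][:,1].min()) for x in range(cn[:,0].min(),cn[:,0].max()+1)]
P=np.array([ray(c,x,y,.107)[:2] for x,y in top]);print('neck',circ(P)); print(top[::4])
E
```

```text
[ 0.51485991 -0.15730052  0.20450079]
col314 rows150-190 [(152, np.uint8(34), np.uint8(11), np.uint8(159)), (153, np.uint8(38), np.uint8(13), np.uint8(155)), (154, np.uint8(39), np.uint8(12), np.uint8(151)), (155, np.uint8(40), np.uint8(10), np.uint8(160)), (156, np.uint8(18), np.uint8(41), np.uint8(93)), (157, np.uint8(15), np.uint8(130), np.uint8(63)), (158, np.uint8(17), np.uint8(110), np.uint8(67)), (159, np.uint8(15), np.uint8(108), np.uint8(66)), (160, np.uint8(15), np.uint8(102), np.uint8(65)), (161, np.uint8(12), np.uint8(122), np.uint8(65)), (162, np.uint8(30), np.uint8(132), np.uint8(160)), (163, np.uint8(32), np.uint8(130), np.uint8(169)), (164, np.uint8(29), np.uint8(131), np.uint8(160)), (165, np.uint8(26), np.uint8(139), np.uint8(161)), (166, np.uint8(23), np.uint8(144), np.uint8(154)), (167, np.uint8(27), np.uint8(138), np.uint8(152)), (168, np.uint8(21), np.uint8(146), np.uint8(133)), (169, np.uint8(19), np.uint8(153), np.uint8(128)), (170, np.uint8(19), np.uint8(151), np.uint8(130)), (171, np.uint8(19), np.uint8(160), np.uint8(132)), (172, np.uint8(19), np.uint8(174)
[... 817 characters left out ...]
(133)), (189, np.uint8(178), np.uint8(191), np.uint8(76)), (190, np.uint8(176), np.uint8(158), np.uint8(58)), (191, np.uint8(178), np.uint8(167), np.uint8(61))]
u [0.74831849 0.66333961]
flange 124 (array([ 0.51466921, -0.15743995]), np.float64(0.03273329846598679)) (124, 2)
(284, 162, 60, 31)
neck (array([ 0.51483878, -0.15832693]), np.float64(0.031863597511823064))
[(284, np.int32(185)), (288, np.int32(174)), (292, np.int32(170)), (296, np.int32(167)), (300, np.int32(164)), (304, np.int32(163)), (308, np.int32(162)), (312, np.int32(162)), (316, np.int32(162)), (320, np.int32(162)), (324, np.int32(164)), (328, np.int32(165)), (332, np.int32(168)), (336, np.int32(172)), (340, np.int32(178))]
```

The flange and the neck's mouth are concentric to about 1 mm: the plug is at (0.5147,-0.1574) and the neck at (0.5148,-0.1583). Lowering.

Emit:
{"method": "arm_command", "body": {
  "deltas": [
    [1, [0, -0.03, -0.4], 0],
    [1, [0, -0.03, -0.9], 0],
    [1, [0, -0.03, -1.3], 0],
    [1, [0, -0.03, -1.6], 0],
    [1, [0, -0.03, -1.85], 0],
    [1, [0, -0.03, -2.05], 0],
    [1, [0, -0.03, -2.2], 0],
    [1, [0, -0.03, -2.28], 0],
    [1, [0, -0.03, -2.28], 0],
    [1, [0, -0.03, -2.28], 0]
  ]
}}

```text
time_s: 7.38
tcp_pos: [0.515, -0.159, 0.1365]
orientation: [-180.0, 0.0, -138.2]
wrist_force: [0.1, 0.2, -2.4]
opening: 0.151
```

Emit:
{"method": "arm_command", "body": {
  "deltas": [
    [0.8, [0, 0, 0], 0],
    [0.8, [0, 0, 0], 0],
    [0.8, [0, 0, 0], 0],
    [0.8, [0, 0, 0], 0],
    [0.8, [0, 0, 0], 0],
    [0.8, [0, 0, 0], 0]
  ]
}}

```text
time_s: 7.88
tcp_pos: [0.5149, -0.1589, 0.1365]
orientation: [-180.0, 0.0, -138.2]
wrist_force: [0.1, 0.3, -0.6]
opening: 0.196
```

```bash
cat >> h.py <<'E'
def look(name=None):
    # flange height above the mouth from the wrist view: near flange edge on its axis line
    c=cam("wrist"); s=env.read_state(); m=red(c[0]); C=-c[1].T@c[2]
    cn=max(cv2.findContours(m,0,2)[0],key=cv2.contourArea); x,y,w,h=cv2.boundingRect(cn)
    u=np.array([.5148,-.1583])-C[:2];u/=np.linalg.norm(u)
    zs=np.linspace(.105,.135,301)  # find top-rim z at which near edge pt is 34mm from axis
    rr=[np.dot(np.array([.5148,-.1583])-ray(c,314,y,z)[:2],u) for z in zs]
    z=np.interp(.034,rr,zs) if rr[-1]>rr[0] else np.interp(.034,rr[::-1],zs[::-1])
    wz=[np.linalg.norm(ray(c,x,y+30,z)-ray(c,x+w,y+30,z)) for z in (.113,.118,.125)]
    d=cam("side"); k=red(d[0]); k[:,:250]=0; q=max(cv2.findContours(k,0,2)[0],key=cv2.contourArea)
    print('box',(x,y,w,h),'h_wrist mm',round((z-.006-.107)*1e3,1),'w',np.round(wz,4),'side',cv2.boundingRect(q),
      's',[round(float(proj(d,[.5148,-.1583,.107+a])[1]),1) for a in (.040,.046,.05,.057)],s['tcp_pos'].round(4),s['orientation'][2].round(1),s['wrist_force'].round(1),s['wrist_torque'].round(2),s['opening'].round(3),s['time_s'])
    if name: save(name,np.hstack([cv2.resize(c[0][100:300,220:420],(400,400),interpolation=2),cv2.resize(d[0][110:210,280:380],(400,400),interpolation=2)]))
E
python3 -c "
from h import *
look('w4.png')"
```

```text
Traceback (most recent call last):
  File "h.py", line 25, in look
    's',[round(float(proj(d,[.5148,-.1583,.107+a])[1]),1) for a in (.040,.046,.05,.057)],s['tcp_pos'].round(4),s['orientation'][2].round(1),s['wrist_force'].round(1),s['wrist_torque'].round(2),s['opening'].round(3),s['time_s'])
                                                                                                                                                                                                 ^^^^^^^^^^^^^^^^^^
AttributeError: 'float' object has no attribute 'round'
```

```bash
sed -i "s/s\['opening'\].round(3)/s['opening']/" h.py
python3 -c "
from h import *
look('w4.png')"
```

```text
box (271, 181, 87, 85) h_wrist mm 15.8 w [0.0699 0.0683 0.0659] side (326, 162, 21, 19) s [168.1, 166.3, 165.1, 162.9] [ 0.5147 -0.159   0.1363] -138.2 [0.4 0.4 0.8] [-0.01  0.01 -0.01] 0.19848144284958763 8.0333
```

View pics/w4.png

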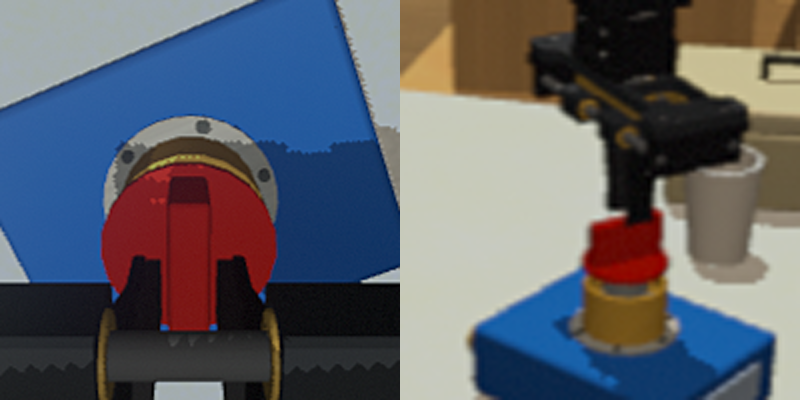

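The plug stands upright in the neck on its pins, flange about 15 mm up, and the wrist no longer carries its weight. Turning anticlockwise in small steps.

Emit:
{"method": "arm_command", "body": {
  "deltas": [
    [0.8, [0, 0, 0], 0.5],
    [0.8, [0, 0, 0], 1],
    [0.8, [0, 0, 0], 1.5],
    [0.8, [0, 0, 0], 2],
    [0.8, [0, 0, 0], 2.5],
    [0.8, [0, 0, 0], 3],
    [0.8, [0, 0, 0], 3],
    [0.8, [0, 0, 0], 3]
  ]
}}

```text
time_s: 8.75
tcp_pos: [0.5147, -0.1589, 0.1362]
orientation: [180.0, -0.0, -123.3]
wrist_force: [-0.3, 0.3, -0.4]
opening: 0.202
```

```bash
python3 -c "
from h import *
look()"
```

```text
box (271, 181, 87, 85) h_wrist mm 15.0 w [0.0699 0.0682 0.0659] side (326, 163, 21, 18) s [168.1, 166.3, 165.1, 162.9] [ 0.5147 -0.1589  0.1362] -123.3 [-0.1 -0.1  0.4] [ 0.03  0.06 -0.07] 0.20347765195343567 8.8
```

Emit:
{"method": "arm_command", "body": {
  "deltas": [
    [0.8, [0, 0, 0], 0.5],
    [0.8, [0, 0, 0], 1],
    [0.8, [0, 0, 0], 1.5],
    [0.8, [0, 0, 0], 2],
    [0.8, [0, 0, 0], 2],
    [0.8, [0, 0, 0], 2]
  ]
}}

```text
time_s: 9.35
tcp_pos: [0.5146, -0.1589, 0.1362]
orientation: [180.0, -0.0, -113.3]
wrist_force: [-0.4, 0.6, -1.1]
opening: 0.205
```

```bash
python3 -c "
from h import *
look()"
```

```text
box (270, 181, 87, 85) h_wrist mm 14.8 w [0.0699 0.0682 0.0659] side (326, 162, 21, 19) s [168.1, 166.3, 165.1, 162.9] [ 0.5147 -0.1589  0.1362] -113.3 [ 0.1 -0.7 -0.2] [ 0.04  0.12 -0.03] 0.20193763128073067 9.4
```

Emit:
{"method": "arm_command", "body": {
  "deltas": [
    [0.8, [0, 0, 0], 0.5],
    [0.8, [0, 0, 0], 1],
    [0.8, [0, 0, 0], 1.5],
    [0.8, [0, 0, 0], 2],
    [0.8, [0, 0, 0], 2]
  ]
}}

```text
time_s: 9.87
tcp_pos: [0.5147, -0.1589, 0.1362]
orientation: [-180.0, -0.0, -103.2]
wrist_force: [0.4, 0.4, 0.6]
opening: 0.197
```

```bash
python3 -c "
from h import *
look()"
```

```text
box (270, 181, 87, 85) h_wrist mm 14.7 w [0.0699 0.0682 0.0659] side (326, 162, 21, 19) s [168.1, 166.3, 165.1, 162.9] [ 0.5147 -0.1589  0.1362] -103.3 [ 0.4  0.2 -1.3] [0.07 0.05 0.03] 0.20020205292962986 9.9167
```

Emit:
{"method": "arm_command", "body": {
  "deltas": [
    [0.8, [0, 0, 0], 0.5],
    [0.8, [0, 0, 0], 1],
    [0.8, [0, 0, 0], 1.5],
    [0.8, [0, 0, 0], 2],
    [0.8, [0, 0, 0], 2]
  ]
}}

```text
time_s: 10.38
tcp_pos: [0.5147, -0.1589, 0.1362]
orientation: [-180.0, -0.0, -93.2]
wrist_force: [1.0, -0.2, 0.0]
opening: 0.202
```

```bash
python3 -c "
from h import *
look()"
```

```text
box (269, 181, 88, 84) h_wrist mm 14.7 w [0.0707 0.069  0.0666] side (326, 162, 21, 19) s [168.1, 166.3, 165.1, 162.9] [ 0.5147 -0.1589  0.1362] -93.3 [ 0.4  0.6 -0.1] [0.02 0.08 0.03] 0.1966708542873558 10.4333
```

```bash
python3 -c "
from h import *
look('w5.png')"
```

```text
box (269, 181, 88, 84) h_wrist mm 14.7 w [0.0707 0.069  0.0666] side (326, 162, 21, 19) s [168.1, 166.3, 165.1, 162.9] [ 0.5146 -0.1589  0.1362] -93.3 [-0.8  0.3 -0.2] [0.03 0.07 0.03] 0.19898863822710977 10.5333
```

View pics/w5.png

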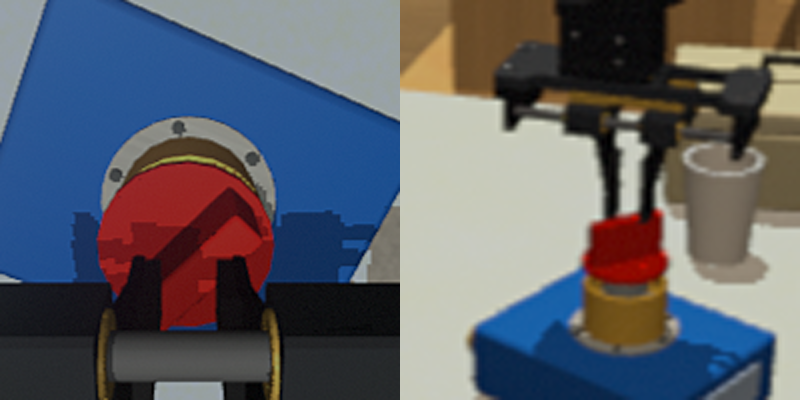

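```bash
python3 - <<'E'
from h import *
d=cam("side");T=env.read_state()['tcp_pos'];A=np.array([.5148,-.1583,0])
k=8
im=cv2.resize(d[0][140:210,300:375],None,fx=k,fy=k,interpolation=2).copy()
def dot(p,col):
    u=(proj(d,p)-[300,140]+.5)*k; cv2.circle(im,tuple(int(v) for v in u),4,col,-1)
dot(T,(255,255,255))
for h,col in ((.0055,(0,255,0)),(.016,(255,255,0))):
    for s in (-1,1): dot(A+[s*.743*.03,s*.669*.03,.107+h+.04],col)
    for s in (-1,1): dot(A+[s*.034,0,.107+h],col)
for a in np.linspace(0,6.28,24): dot(A+[.033*np.cos(a),.033*np.sin(a),.107],(255,0,255))
save('s6.png',im)
c=cam("wrist"); m=red(c[0]);cn=max(cv2.findContours(m,0,cv2.CHAIN_APPROX_NONE)[0],key=cv2.contourArea)[:,0]
P0=[p for p in cn if p[1]<222]
for z in (.112,.118,.124,.13):
    P=np.array([ray(c,x,y,z)[:2] for x,y in P0]);M=np.c_[2*P,np.ones(len(P))];s=np.linalg.lstsq(M,(P**2).sum(1),rcond=None)[0];print(z,s[:2],np.sqrt(s[2]+s[:2]@s[:2]))
E
```

```text
0.112 [ 0.51597435 -0.16432367] 0.026696557631191678
0.118 [ 0.51580209 -0.16642559] 0.02593844215613751
0.124 [ 0.51562983 -0.16852752] 0.0251803266810882
0.13 [ 0.51545757 -0.17062945] 0.024422211206043057
```

View pics/s6.png

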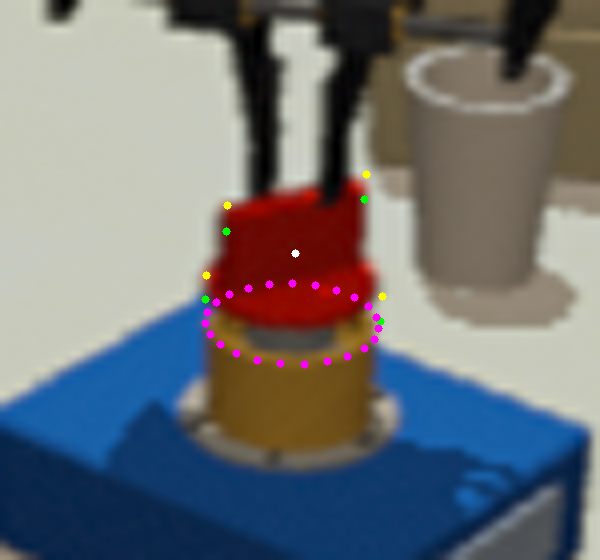

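```bash
python3 - <<'E'
from h import *
d=cam("side"); print(proj(d,[.2817,-.5575,.1973]),proj(d,[.2817,-.5575,.2193]))
a=cv2.imread('pics/side0.png')[60:140,400:470]; g=cv2.cvtColor(a,cv2.COLOR_BGR2GRAY)<38
print([(60+r,int(g[r].sum()),(400+np.flatnonzero(g[r])).tolist()[:2],(400+np.flatnonzero(g[r])).tolist()[-1:]) for r in range(20,80,3)])
E
```

```text
[422.07552517 115.88373808] [422.92972734 109.97999425]
[(80, 56, [406, 407], [467]), (83, 51, [406, 407], [467]), (86, 52, [405, 406], [467]), (89, 52, [405, 406], [467]), (92, 56, [405, 406], [468]), (95, 58, [404, 405], [468]), (98, 54, [404, 405], [468]), (101, 56, [403, 404], [468]), (104, 55, [410, 411], [469]), (107, 55, [409, 410], [469]), (110, 59, [409, 410], [469]), (113, 59, [409, 410], [469]), (116, 59, [408, 409], [469]), (119, 58, [408, 409], [469]), (122, 60, [407, 408], [469]), (125, 48, [420, 421], [469]), (128, 47, [421, 422], [469]), (131, 46, [422, 423], [469]), (134, 45, [422, 423], [469]), (137, 44, [423, 424], [469])]
```

Disagreement: the bar has not turned with the fingers. It still lies at about −138° while the jaws are at −93°, so the fingertips stand clear above the bar, roughly 20 mm higher than the TCP would suggest. I'll turn back to −138°, lower in small steps and check.

Emit:
{"method": "arm_command", "body": {
  "deltas": [
    [0.75, [0, 0, 0], -1],
    [0.75, [0, 0, 0], -2],
    [0.75, [0, 0, 0], -3],
    [0.75, [0, 0, 0], -4],
    [0.75, [0, 0, 0], -5],
    [0.75, [0, 0, 0], -6],
    [0.75, [0, 0, 0], -7],
    [0.75, [0, 0, 0], -8],
    [0.75, [0, 0, 0], -9],
    [0.75, [0, 0, 0], -9]
  ]
}}

```text
time_s: 11.57
tcp_pos: [0.5147, -0.1589, 0.1362]
orientation: [180.0, 0.0, -138.3]
wrist_force: [-0.4, 0.3, -0.1]
opening: 0.249
```

Emit:
{"method": "arm_command", "body": {
  "deltas": [
    [0.75, [0, 0, -0.05], 0],
    [0.75, [0, 0, -0.1], 0],
    [0.75, [0, 0, -0.15], 0],
    [0.75, [0, 0, -0.2], 0],
    [0.75, [0, 0, -0.2], 0]
  ]
}}

```text
time_s: 11.98
tcp_pos: [0.5144, -0.1589, 0.1297]
orientation: [180.0, -0.0, -138.2]
wrist_force: [1.0, 0.8, -0.3]
opening: 0.254
```

```bash
python3 - <<'E'
from h import *
look()
c=cam("wrist");d=cam("side");t=cam("top")
save('s7.png',np.hstack([cv2.resize(c[0][130:280,240:390],(400,400),interpolation=2),cv2.resize(d[0][145:195,312:362],(400,400),interpolation=2)]))
E
```

```text
box (269, 184, 90, 82) h_wrist mm 17.2 w [0.0703 0.0686 0.0662] side (326, 162, 21, 19) s [168.1, 166.3, 165.1, 162.9] [ 0.5145 -0.1589  0.1299] -138.2 [ 0.6  0.1 -0.8] [0.03 0.03 0.  ] 0.24694585658078147 12.0333
```

View pics/s7.png

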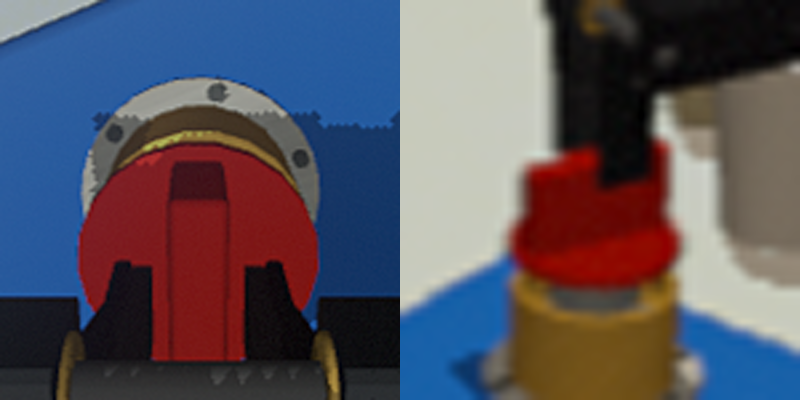

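Now the near finger overlaps the bar's top by about 10 mm, and the bar sits between the fingers in the wrist view. So the fingertips really end about 18 mm above the TCP. Going down a little more, watching the force.

Emit:
{"method": "arm_command", "body": {
  "deltas": [
    [0.75, [0, 0, -0.04], 0],
    [0.75, [0, 0, -0.08], 0],
    [0.75, [0, 0, -0.12], 0],
    [0.75, [0, 0, -0.16], 0],
    [0.75, [0, 0, -0.16], 0]
  ]
}}

```text
time_s: 12.65
tcp_pos: [0.5144, -0.1589, 0.125]
orientation: [180.0, -0.0, -138.2]
wrist_force: [0.0, -0.3, 0.5]
opening: 0.25
```

Emit:
{"method": "arm_command", "body": {
  "deltas": [
    [0.8, [0, 0, -0.04], 0],
    [0.8, [0, 0, -0.08], 0],
    [0.8, [0, 0, -0.12], 0],
    [0.8, [0, 0, -0.14], 0],
    [0.8, [0, 0, -0.14], 0]
  ]
}}

```text
time_s: 13.07
tcp_pos: [0.5145, -0.1589, 0.121]
orientation: [180.0, -0.0, -138.2]
wrist_force: [-0.2, 0.0, 0.2]
opening: 0.206
```

Emit:
{"method": "arm_command", "body": {
  "deltas": [
    [0.8, [0, 0, 0], 0.5],
    [0.8, [0, 0, 0], 1],
    [0.8, [0, 0, 0], 1.5],
    [0.8, [0, 0, 0], 2],
    [0.8, [0, 0, 0], 2.5],
    [0.8, [0, 0, 0], 3],
    [0.8, [0, 0, 0], 3]
  ]
}}

```text
time_s: 13.65
tcp_pos: [0.5149, -0.159, 0.1216]
orientation: [-180.0, 0.0, -123.2]
wrist_force: [0.3, 0.4, 0.8]
opening: 0.2
```

```bash
cat >> h.py <<'E'
def barang():
    # side: mean top row of red; wrist: dark/bright bar direction by Hough on red area
    c=cam("wrist"); g=cv2.GaussianBlur(c[0][...,0],(0,0),.7); y0,y1,x0,x1=180,226,285,345
    L=cv2.HoughLinesP(cv2.Canny(g[y0:y1,x0:x1],20,50),1,np.pi/180,10,minLineLength=12,maxLineGap=3)
    print('bar lines', [] if L is None else [((l[:2]+[x0,y0]).tolist(),round(float(np.degrees(np.arctan2(l[2]-l[0],-(l[3]-l[1])))),0)) for l in L[:,0]])
E
python3 -c "
from h import *
look(); barang()"
```

```text
box (267, 186, 94, 80) h_wrist mm 15.1 w [0.0706 0.0688 0.0663] side (326, 163, 21, 18) s [168.1, 166.3, 165.1, 162.9] [ 0.5149 -0.159   0.1215] -123.3 [-0.6  0.4  1.4] [ 0.05  0.11 -0.04] 0.2008564385108547 13.7
bar lines [([305, 225], 10.0), ([292, 187], 93.0), ([332, 198], 177.0), ([316, 193], 102.0), ([328, 183], 117.0), ([312, 209], 97.0), ([329, 190], 118.0), ([306, 185], 90.0), ([309, 224], 8.0)]
```

```bash
cat >> h.py <<'E'
def bar():
    d=cam("side"); k=red(d[0]); k[:,:310]=0; k[:,360:]=0
    e=[(r,int(np.flatnonzero(k[r]).min()),int(np.flatnonzero(k[r]).max()),int((k[r]>0).sum())) for r in range(158,185) if k[r].any()]
    print('rows',e)
def pred(yaw,h=.011):
    d=cam("side"); a=np.radians(yaw); R=np.array([[np.cos(a),-np.sin(a)],[np.sin(a),np.cos(a)]])
    P=[proj(d,[*(np.array([.5148,-.1583])+R@[sx*.03,sy*.007]),.107+h+z]) for sx in(-1,1) for sy in(-1,1) for z in (.025,)]
    P=np.array(P);return P[:,0].min().round(1),P[:,0].max().round(1)
E
python3 -c "
from h import *
bar(); print([(y,*map(float,pred(y))) for y in (-140,-130,-120,-110,-100,-90,-70,-50,-30)]); s=env.read_state(); print(s['wrist_torque'])"
```

```text
rows [(163, 334, 344, 5), (164, 332, 344, 7), (165, 330, 344, 9), (166, 328, 344, 10), (167, 328, 344, 10), (168, 328, 344, 10), (169, 328, 344, 12), (170, 328, 344, 15), (171, 328, 344, 17), (172, 327, 345, 19), (173, 326, 346, 21), (174, 326, 346, 21), (175, 326, 346, 21), (176, 326, 346, 21), (177, 327, 345, 19), (178, 327, 345, 19), (179, 329, 343, 15), (180, 331, 341, 11)]
[(-140, 326.5, 346.3), (-130, 327.1, 345.6), (-120, 327.9, 344.7), (-110, 329.1, 343.5), (-100, 330.5, 342.2), (-90, 332.1, 340.6), (-70, 332.7, 340.3), (-50, 329.7, 343.4), (-30, 327.5, 345.6)]
[-0.01796209  0.06801437 -0.02827229]
```

Emit:
{"method": "arm_command", "body": {
  "deltas": [
    [0.8, [0, 0, 0], 0.5],
    [0.8, [0, 0, 0], 1],
    [0.8, [0, 0, 0], 1.5],
    [0.8, [0, 0, 0], 2],
    [0.8, [0, 0, 0], 2]
  ]
}}

```text
time_s: 14.72
tcp_pos: [0.5153, -0.1592, 0.1223]
orientation: [-179.9, 0.0, -113.1]
wrist_force: [0.2, 0.5, 6.5]
opening: 0.198
```

```bash
python3 -c "
from h import *
look();bar()"
```

```text
box (267, 186, 94, 80) h_wrist mm 15.4 w [0.0709 0.0691 0.0665] side (326, 163, 21, 18) s [168.1, 166.3, 165.1, 162.9] [ 0.5153 -0.1592  0.1222] -113.2 [-0.5 -0.3  5.3] [-0.06  0.31 -0.14] 0.2005157724665259 14.7667
rows [(163, 334, 338, 5), (164, 331, 337, 7), (165, 331, 337, 7), (166, 329, 337, 9), (167, 329, 337, 9), (168, 329, 343, 10), (169, 329, 343, 11), (170, 329, 343, 15), (171, 328, 344, 17), (172, 327, 345, 19), (173, 326, 346, 21), (174, 326, 346, 21), (175, 326, 346, 21), (176, 326, 346, 21), (177, 327, 345, 19), (178, 327, 344, 18), (179, 330, 342, 13), (180, 331, 340, 10)]
```

The plug is turning now: its side outline narrows as predicted. The 5–6 N upward push means the flange has climbed to the fingertips, so I'll raise 6 mm and go on.

Emit:
{"method": "arm_command", "body": {
  "deltas": [
    [0.8, [0, 0, 0.1], 0],
    [0.8, [0, 0, 0.2], 0],
    [0.8, [0, 0, 0.2], 0],
    [0.8, [0, 0, 0.2], 0]
  ]
}}

```text
time_s: 15.2
tcp_pos: [0.5146, -0.1589, 0.1271]
orientation: [180.0, 0.0, -113.2]
wrist_force: [0.3, -0.4, 0.6]
opening: 0.205
```

Emit:
{"method": "arm_command", "body": {
  "deltas": [
    [0.8, [0, 0, 0], 0.5],
    [0.8, [0, 0, 0], 1],
    [0.8, [0, 0, 0], 1.5],
    [0.8, [0, 0, 0], 2],
    [0.8, [0, 0, 0], 2]
  ]
}}

```text
time_s: 15.62
tcp_pos: [0.5151, -0.159, 0.1277]
orientation: [-179.9, -0.0, -103.2]
wrist_force: [0.0, -0.4, 4.1]
opening: 0.203
```

```bash
python3 -c "
from h import *
look();bar()"
```

```text
box (268, 185, 92, 80) h_wrist mm 18.1 w [0.0712 0.0694 0.067 ] side (326, 162, 21, 19) s [168.1, 166.3, 165.1, 162.9] [ 0.5151 -0.159   0.1277] -103.2 [-0.2 -0.3  3.6] [-0.04  0.01 -0.12] 0.19780493457024032 15.6667
rows [(162, 337, 338, 2), (163, 334, 338, 5), (164, 332, 338, 7), (165, 331, 338, 8), (166, 331, 338, 8), (167, 330, 342, 10), (168, 330, 342, 11), (169, 330, 342, 13), (170, 329, 343, 15), (171, 327, 344, 18), (172, 326, 345, 20), (173, 326, 346, 21), (174, 326, 346, 21), (175, 326, 346, 21), (176, 326, 346, 21), (177, 327, 345, 19), (178, 328, 344, 17), (179, 330, 342, 13), (180, 332, 340, 9)]
```

Emit:
{"method": "arm_command", "body": {
  "deltas": [
    [0.8, [0, 0, 0.03], 0.5],
    [0.8, [0, 0, 0.05], 1],
    [0.8, [0, 0, 0.05], 1.5],
    [0.8, [0, 0, 0.05], 2],
    [0.8, [0, 0, 0.05], 2]
  ]
}}

```text
time_s: 16.18
tcp_pos: [0.5148, -0.1587, 0.1284]
orientation: [-180.0, 0.0, -93.2]
wrist_force: [1.1, 0.9, 0.6]
opening: 0.199
```

```bash
python3 -c "
from h import *
look();bar()"
```

```text
box (268, 186, 92, 80) h_wrist mm 22.0 w [0.0715 0.0698 0.0673] side (326, 160, 21, 21) s [168.1, 166.3, 165.1, 162.9] [ 0.5147 -0.1588  0.1284] -93.3 [1.1 0.1 1.7] [ 0.05 -0.26 -0.01] 0.20647509006498158 16.2333
rows [(160, 339, 340, 2), (161, 338, 339, 2), (162, 337, 339, 3), (163, 334, 339, 6), (164, 333, 339, 7), (165, 332, 339, 8), (166, 331, 338, 8), (167, 332, 338, 7), (168, 332, 340, 9), (169, 331, 340, 10), (170, 329, 342, 14), (171, 328, 344, 17), (172, 326, 345, 20), (173, 326, 346, 21), (174, 326, 346, 21), (175, 326, 346, 21), (176, 327, 346, 20), (177, 327, 345, 19), (178, 329, 344, 16), (179, 331, 342, 12), (180, 335, 339, 5)]
```

Emit:
{"method": "arm_command", "body": {
  "deltas": [
    [0.8, [0, 0, 0.03], 0.5],
    [0.8, [0, 0, 0.03], 1],
    [0.8, [0, 0, 0.03], 1.5],
    [0.8, [0, 0, 0.03], 2],
    [0.8, [0, 0, 0.03], 2]
  ]
}}

```text
time_s: 16.75
tcp_pos: [0.5138, -0.1588, 0.1289]
orientation: [179.9, 0.0, -83.2]
wrist_force: [0.0, 0.2, -0.5]
opening: 0.205
```

```bash
python3 -c "
from h import *
look();bar()"
```

```text
box (269, 181, 88, 84) h_wrist mm 8.3 w [0.0682 0.0665 0.0642] side (326, 163, 21, 21) s [168.1, 166.3, 165.1, 162.9] [ 0.5139 -0.1589  0.129 ] -83.3 [ 0.4 -0.3  0.3] [-0.05  0.08 -0.02] 0.19722667431864674 16.8
rows [(163, 337, 340, 4), (164, 337, 340, 4), (165, 336, 340, 5), (166, 336, 340, 5), (167, 335, 339, 5), (168, 335, 339, 5), (169, 334, 339, 6), (170, 334, 339, 6), (171, 334, 339, 6), (172, 332, 340, 9), (173, 330, 343, 14), (174, 327, 344, 18), (175, 327, 345, 19), (176, 326, 346, 21), (177, 326, 346, 21), (178, 326, 346, 21), (179, 327, 346, 20), (180, 328, 345, 18), (181, 330, 344, 15), (182, 331, 342, 12), (183, 334, 339, 6)]
```

The plug dropped into the starts: its side outline fell 3 px (about 11 mm) within one step and the load went to zero. Lowering the fingers to follow it, then clockwise.

Emit:
{"method": "arm_command", "body": {
  "deltas": [
    [0.8, [0, 0, -0.06], 0],
    [0.8, [0, 0, -0.12], 0],
    [0.8, [0, 0, -0.18], 0],
    [0.8, [0, 0, -0.24], 0],
    [0.8, [0, 0, -0.3], 0],
    [0.8, [0, 0, -0.35], 0],
    [0.8, [0, 0, -0.35], 0]
  ]
}}

```text
time_s: 17.48
tcp_pos: [0.5144, -0.1589, 0.1186]
orientation: [180.0, 0.0, -83.2]
wrist_force: [-1.0, 0.7, 0.6]
opening: 0.202
```

Emit:
{"method": "arm_command", "body": {
  "deltas": [
    [0.8, [0, 0, 0], -0.5],
    [0.8, [0, 0, 0], -1],
    [0.8, [0, 0, 0], -1.5],
    [0.8, [0, 0, 0], -2],
    [0.8, [0, 0, 0], -2.5],
    [0.8, [0, 0, 0], -3],
    [0.8, [0, 0, 0], -3.5],
    [0.8, [0, 0, 0], -4],
    [0.8, [0, 0, 0], -4]
  ]
}}

```text
time_s: 18.23
tcp_pos: [0.5145, -0.1589, 0.1191]
orientation: [180.0, -0.0, -103.2]
wrist_force: [-0.8, 0.5, 0.3]
opening: 0.202
```

```bash
python3 -c "
from h import *
look();bar()"
```

```text
box (269, 185, 92, 81) h_wrist mm 9.3 w [0.0682 0.0664 0.0639] side (326, 164, 21, 20) s [168.1, 166.3, 165.1, 162.9] [ 0.5146 -0.1589  0.1191] -103.1 [-0.1 -0.3  0.3] [0.06 0.22 0.07] 0.19929790241684578 18.2833
rows [(164, 336, 338, 3), (165, 335, 338, 4), (166, 335, 338, 4), (167, 334, 338, 5), (168, 333, 338, 6), (169, 333, 338, 6), (170, 333, 338, 6), (171, 333, 339, 7), (172, 332, 340, 9), (173, 330, 343, 14), (174, 327, 344, 18), (175, 327, 346, 20), (176, 326, 346, 21), (177, 326, 346, 21), (178, 326, 346, 21), (179, 327, 346, 20), (180, 327, 345, 19), (181, 330, 344, 15), (182, 331, 342, 12), (183, 334, 339, 6)]
```

Emit:
{"method": "arm_command", "body": {
  "deltas": [
    [0.8, [0, 0, 0], -0.5],
    [0.8, [0, 0, 0], -1],
    [0.8, [0, 0, 0], -1.5],
    [0.8, [0, 0, 0], -2],
    [0.8, [0, 0, 0], -2.5],
    [0.8, [0, 0, -0.02], -3],
    [0.8, [0, 0, -0.03], -3.5],
    [0.8, [0, 0, -0.04], -4],
    [0.8, [0, 0, -0.04], -4]
  ]
}}

```text
time_s: 19.13
tcp_pos: [0.5148, -0.1588, 0.1181]
orientation: [-180.0, 0.0, -123.2]
wrist_force: [-0.6, 0.5, 1.0]
opening: 0.201
```

```bash
python3 -c "
from h import *
look();bar()"
```

```text
box (269, 185, 91, 81) h_wrist mm 9.3 w [0.0671 0.0653 0.0629] side (326, 166, 21, 18) s [168.1, 166.3, 165.1, 162.9] [ 0.5148 -0.1588  0.1181] -123.1 [-1.6  0.4 -0. ] [ 0.25  0.21 -0.02] 0.20140135637741824 19.1833
rows [(166, 334, 337, 4), (167, 333, 337, 5), (168, 332, 337, 6), (169, 331, 336, 6), (170, 330, 336, 7), (171, 330, 342, 9), (172, 330, 342, 13), (173, 329, 342, 14), (174, 328, 344, 17), (175, 327, 345, 19), (176, 326, 345, 20), (177, 326, 346, 21), (178, 326, 346, 21), (179, 326, 346, 21), (180, 326, 345, 20), (181, 329, 344, 16), (182, 331, 342, 12), (183, 333, 339, 7)]
```

Emit:
{"method": "arm_command", "body": {
  "deltas": [
    [0.8, [0, 0, 0], -0.5],
    [0.8, [0, 0, 0], -1],
    [0.8, [0, 0, 0], -1.5],
    [0.8, [0, 0, 0], -2],
    [0.8, [0, 0, -0.01], -2.5],
    [0.8, [0, 0, -0.02], -3],
    [0.8, [0, 0, -0.03], -3.5],
    [0.8, [0, 0, -0.04], -4],
    [0.8, [0, 0, -0.04], -4]
  ]
}}

```text
time_s: 20.03
tcp_pos: [0.5148, -0.1591, 0.1167]
orientation: [-180.0, 0.0, -143.2]
wrist_force: [0.2, -0.4, 0.1]
opening: 0.2
```

```bash
python3 -c "
from h import *
look();bar()"
```

```text
box (270, 184, 91, 82) h_wrist mm 5.3 w [0.0666 0.0648 0.0624] side (326, 165, 21, 19) s [168.1, 166.3, 165.1, 162.9] [ 0.5148 -0.1591  0.1167] -143.1 [-0.   0.2  1. ] [-0.02  0.06  0.05] 0.19939032031342066 20.0833
rows [(165, 343, 343, 1), (166, 343, 344, 2), (167, 332, 344, 6), (168, 331, 344, 7), (169, 328, 344, 10), (170, 328, 344, 10), (171, 328, 344, 11), (172, 328, 343, 16), (173, 328, 343, 16), (174, 328, 343, 16), (175, 327, 344, 18), (176, 326, 345, 20), (177, 326, 346, 21), (178, 326, 346, 21), (179, 326, 346, 21), (180, 326, 345, 20), (181, 327, 344, 18), (182, 330, 342, 13), (183, 333, 339, 7)]
```

Emit:
{"method": "arm_command", "body": {
  "deltas": [
    [0.8, [0, 0, 0], -0.5],
    [0.8, [0, 0, 0], -1],
    [0.8, [0, 0, 0], -1.5],
    [0.8, [0, 0, -0.02], -2],
    [0.8, [0, 0, -0.03], -2.5],
    [0.8, [0, 0, -0.04], -3],
    [0.8, [0, 0, -0.05], -3.5],
    [0.8, [0, 0, -0.05], -4],
    [0.8, [0, 0, -0.05], -4]
  ]
}}

```text
time_s: 20.93
tcp_pos: [0.5146, -0.1589, 0.1152]
orientation: [180.0, -0.0, -163.2]
wrist_force: [-0.1, 0.2, 1.2]
opening: 0.197
```

```bash
python3 -c "
from h import *
look();bar()"
```

```text
box (269, 185, 92, 81) h_wrist mm 7.1 w [0.0668 0.0651 0.0626] side (325, 167, 22, 17) s [168.1, 166.3, 165.1, 162.9] [ 0.5146 -0.1589  0.1152] -163.1 [-0.3 -0.3  0.3] [0.06 0.05 0.03] 0.19845568770468489 20.9833
rows [(167, 332, 345, 7), (168, 327, 345, 12), (169, 327, 345, 12), (170, 327, 344, 11), (171, 327, 344, 11), (172, 327, 344, 12), (173, 327, 344, 18), (174, 327, 345, 19), (175, 327, 344, 18), (176, 326, 345, 20), (177, 326, 346, 21), (178, 325, 346, 22), (179, 326, 346, 21), (180, 326, 345, 20), (181, 326, 344, 19), (182, 328, 343, 16), (183, 332, 340, 9)]
```

Emit:
{"method": "arm_command", "body": {
  "deltas": [
    [0.8, [0, 0, 0], -0.4],
    [0.8, [0, 0, 0], -0.8],
    [0.8, [0, 0, 0], -1.2],
    [0.8, [0, 0, -0.01], -1.6],
    [0.8, [0, 0, -0.02], -2],
    [0.8, [0, 0, -0.02], -2]
  ]
}}

```text
time_s: 21.58
tcp_pos: [0.5144, -0.1589, 0.1144]
orientation: [180.0, -0.0, -173.2]
wrist_force: [-0.6, -0.5, 1.3]
opening: 0.203
```

```bash
python3 -c "
from h import *
look();bar()"
```

```text
box (270, 184, 91, 82) h_wrist mm 3.2 w [0.0658 0.064  0.0616] side (326, 167, 21, 17) s [168.1, 166.3, 165.1, 162.9] [ 0.5144 -0.1589  0.1145] -173.1 [-0.4 -0.6  0.6] [0.04 0.21 0.04] 0.20179221625683053 21.6333
rows [(167, 340, 344, 5), (168, 327, 345, 13), (169, 327, 345, 12), (170, 327, 345, 12), (171, 327, 345, 12), (172, 327, 345, 12), (173, 327, 344, 18), (174, 327, 344, 18), (175, 327, 344, 18), (176, 326, 345, 20), (177, 326, 345, 20), (178, 326, 346, 21), (179, 326, 346, 21), (180, 326, 345, 20), (181, 326, 345, 20), (182, 328, 344, 17), (183, 331, 341, 11)]
```

Emit:
{"method": "arm_command", "body": {
  "deltas": [
    [0.8, [0, 0, 0], -0.3],
    [0.8, [0, 0, 0], -0.6],
    [0.8, [0, 0, 0], -0.9],
    [0.8, [0, 0, -0.01], -1],
    [0.8, [0, 0, -0.01], -1]
  ]
}}

```text
time_s: 22.15
tcp_pos: [0.5143, -0.1589, 0.1141]
orientation: [180.0, -0.1, -178.2]
wrist_force: [-1.0, 0.8, 0.7]
opening: 0.203
```

```bash
python3 -c "
from h import *
look();bar()"
```

```text
box (270, 184, 91, 82) h_wrist mm 2.9 w [0.0657 0.0639 0.0615] side (326, 167, 21, 17) s [168.1, 166.3, 165.1, 162.9] [ 0.5143 -0.1589  0.1141] -178.1 [-1.7  0.9 -0.2] [-0.01  0.39  0.06] 0.20491501339321513 22.2
rows [(167, 328, 341, 3), (168, 327, 345, 12), (169, 327, 345, 12), (170, 327, 345, 12), (171, 327, 345, 12), (172, 327, 345, 12), (173, 327, 344, 18), (174, 327, 344, 18), (175, 327, 344, 18), (176, 327, 345, 19), (177, 326, 346, 21), (178, 326, 346, 21), (179, 326, 346, 21), (180, 326, 345, 20), (181, 326, 345, 20), (182, 328, 344, 17), (183, 330, 342, 13)]
```

Emit:
{"method": "arm_command", "body": {
  "deltas": [
    [0.8, [0, 0, 0], -0.3],
    [0.8, [0, 0, 0], -0.6],
    [0.8, [0, 0, 0], -0.8],
    [0.8, [0, 0, -0.01], -0.8]
  ]
}}

```text
time_s: 22.63
tcp_pos: [0.5143, -0.1589, 0.1138]
orientation: [-180.0, -0.1, 177.8]
wrist_force: [-1.6, 0.5, 0.5]
opening: 0.207
```

```bash
python3 -c "
from h import *
look();bar()"
```

```text
box (269, 184, 92, 82) h_wrist mm 2.6 w [0.0663 0.0645 0.0621] side (326, 167, 21, 17) s [168.1, 166.3, 165.1, 162.9] [ 0.5142 -0.159   0.1139] 177.8 [-1.1 -0.3  1.1] [-0.01  0.61  0.06] 0.20410798659514107 22.6833
rows [(167, 327, 341, 4), (168, 327, 345, 13), (169, 327, 345, 13), (170, 327, 345, 11), (171, 327, 345, 11), (172, 327, 344, 12), (173, 327, 344, 18), (174, 327, 344, 18), (175, 327, 344, 18), (176, 327, 345, 19), (177, 326, 346, 21), (178, 326, 346, 21), (179, 326, 346, 21), (180, 326, 345, 20), (181, 326, 345, 20), (182, 328, 344, 17), (183, 330, 342, 13)]
```

```bash
python3 - <<'E'
from h import *
c=cam("wrist");d=cam("side")
save('s8.png',np.hstack([cv2.resize(c[0][150:270,255:375],(400,400),interpolation=2),cv2.resize(d[0][150:200,312:362],(400,400),interpolation=2)]))
for y in (-150,-160,-170,-180):
  a=np.radians(y);print(y,[proj(d,[.5148+s*.03*np.cos(a),-.1583+s*.03*np.sin(a),.147]).round(1).tolist() for s in(1,-1)])
E
```

```text
-150 [[345.9, 166.9], [326.9, 169.2]]
-160 [[346.4, 167.7], [326.5, 168.5]]
-170 [[346.5, 168.5], [326.5, 167.7]]
-180 [[346.3, 169.2], [326.7, 166.9]]
```

View pics/s8.png

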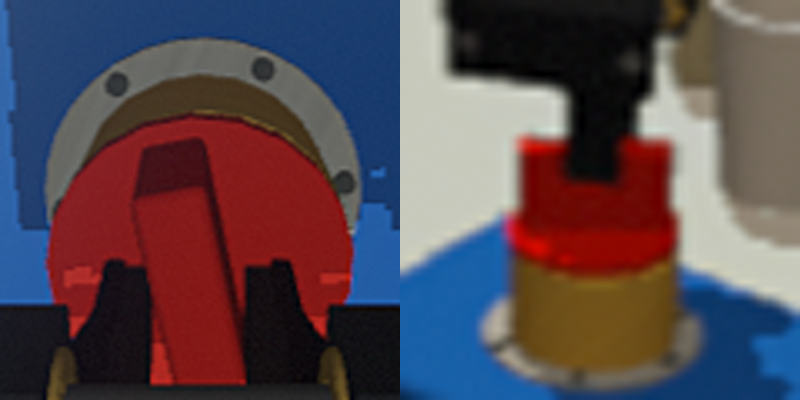

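```bash
python3 - <<'E'
from h import *
c=cam("wrist"); s=env.read_state(); print(s['orientation'],s['wrist_force'],s['wrist_torque'],s['opening'],s['time_s'])
g=lambda p:ray(c,255+p[0]*.3,150+p[1]*.3,.147)[:2]
for a,b in (((135,200),(152,385)),((210,185),(243,385))):
    d=g(a)-g(b);print(np.degrees(np.arctan2(d[1],d[0])),np.linalg.norm(d))
E
```

```text
[ 1.79996877e+02 -4.08725426e-02  1.77809813e+02] [-3.2244976   0.75498789  0.13647011] [-0.00821393  0.76731878  0.06079255] 0.20406102640218618 22.9333
-178.37129252502797 0.03690648681487782
-173.09739954601602 0.040111819108036934
```

Emit:
{"method": "arm_command", "body": {
  "deltas": [
    [0.8, [0, 0, 0], -0.3],
    [0.8, [0, 0, 0], -0.6],
    [0.8, [0, 0, 0], -0.8],
    [0.8, [0, 0, 0], -0.8]
  ]
}}

```text
time_s: 23.27
tcp_pos: [0.5146, -0.1589, 0.1139]
orientation: [180.0, -0.0, 173.8]
wrist_force: [-2.8, -0.3, -0.6]
opening: 0.198
```

```bash
python3 -c "
from h import *
look();bar()"
```

```text
box (269, 184, 92, 82) h_wrist mm 4.4 w [0.0663 0.0646 0.0621] side (326, 167, 21, 17) s [168.1, 166.3, 165.1, 162.9] [ 0.5146 -0.1589  0.1139] 173.8 [-2.1  0.6 -0.3] [-0.16  0.6   0.08] 0.20213552586195813 23.3167
rows [(167, 327, 341, 8), (168, 327, 345, 12), (169, 327, 345, 12), (170, 327, 345, 12), (171, 327, 345, 12), (172, 327, 344, 12), (173, 327, 344, 18), (174, 327, 344, 18), (175, 327, 344, 18), (176, 326, 345, 20), (177, 326, 345, 20), (178, 326, 346, 21), (179, 326, 346, 21), (180, 326, 345, 20), (181, 326, 345, 20), (182, 328, 344, 17), (183, 330, 341, 12)]
```

Emit:
{"method": "arm_command", "body": {
  "deltas": [
    [0.8, [0, 0, 0], -0.3],
    [0.8, [0, 0, 0], -0.6],
    [0.8, [0, 0, 0], -0.8],
    [0.8, [0, 0, 0], -0.8]
  ]
}}

```text
time_s: 23.75
tcp_pos: [0.5147, -0.1588, 0.1139]
orientation: [180.0, 0.0, 169.8]
wrist_force: [-2.1, -0.0, -0.7]
opening: 0.199
```

```bash
python3 -c "
from h import *
look();bar()"
```

```text
box (269, 184, 92, 82) h_wrist mm 4.9 w [0.0663 0.0646 0.0621] side (326, 167, 21, 17) s [168.1, 166.3, 165.1, 162.9] [ 0.5147 -0.1588  0.1139] 169.8 [-1.5  0.9 -1.2] [0.03 0.48 0.12] 0.19978534125982758 23.8
rows [(167, 327, 341, 8), (168, 327, 344, 11), (169, 327, 345, 12), (170, 327, 345, 12), (171, 327, 345, 12), (172, 327, 344, 13), (173, 327, 344, 18), (174, 327, 344, 18), (175, 327, 344, 18), (176, 326, 345, 20), (177, 326, 345, 20), (178, 326, 346, 21), (179, 326, 346, 21), (180, 326, 345, 20), (181, 326, 345, 20), (182, 328, 344, 17), (183, 330, 342, 13)]
```

Emit:
{"method": "arm_command", "body": {
  "deltas": [
    [0.8, [0, 0, 0], -0.25],
    [0.8, [0, 0, 0], -0.5],
    [0.8, [0, 0, 0], -0.6],
    [0.8, [0, 0, 0], -0.6]
  ]
}}

```text
time_s: 24.23
tcp_pos: [0.5146, -0.1588, 0.1139]
orientation: [180.0, -0.0, 166.8]
wrist_force: [-1.0, 1.2, -1.6]
opening: 0.201
```

```bash
python3 -c "
from h import *
look();bar();print(env.read_state()['tau'].round(2))"
```

```text
box (270, 184, 91, 82) h_wrist mm 4.7 w [0.0656 0.0639 0.0614] side (326, 167, 21, 17) s [168.1, 166.3, 165.1, 162.9] [ 0.5146 -0.1588  0.1139] 166.8 [-2.6  1.6 -1.5] [0.42 0.51 0.22] 0.20268862219628528 24.2833
rows [(167, 327, 341, 8), (168, 327, 343, 11), (169, 327, 345, 13), (170, 327, 345, 12), (171, 327, 345, 12), (172, 327, 344, 14), (173, 327, 344, 18), (174, 327, 344, 18), (175, 327, 344, 18), (176, 326, 345, 20), (177, 326, 345, 20), (178, 326, 346, 21), (179, 326, 346, 21), (180, 326, 345, 20), (181, 326, 345, 20), (182, 328, 344, 17), (183, 330, 342, 13)]
[ -0.82 -33.88  17.62   4.17   0.45  -0.29]
```

Emit:
{"method": "arm_command", "body": {
  "deltas": [
    [0.8, [0, 0, 0], -0.2],
    [0.8, [0, 0, 0], -0.4],
    [0.8, [0, 0, 0], -0.5],
    [0.8, [0, 0, 0], -0.5]
  ]
}}

```text
time_s: 24.72
tcp_pos: [0.5145, -0.1588, 0.1139]
orientation: [180.0, -0.0, 164.3]
wrist_force: [-1.0, 2.6, -1.0]
opening: 0.201
```

```bash
python3 -c "
from h import *
look();bar();print(env.read_state()['tau'].round(2))"
```

```text
box (270, 184, 91, 82) h_wrist mm 4.5 w [0.0656 0.0639 0.0614] side (326, 167, 21, 17) s [168.1, 166.3, 165.1, 162.9] [ 0.5145 -0.1588  0.1139] 164.3 [-2.   2.6 -0.8] [0.7  0.61 0.54] 0.20665532263358186 24.7667
rows [(167, 327, 341, 8), (168, 327, 343, 11), (169, 327, 345, 12), (170, 327, 345, 12), (171, 327, 345, 13), (172, 327, 345, 15), (173, 327, 344, 18), (174, 327, 344, 18), (175, 327, 344, 18), (176, 326, 345, 20), (177, 326, 345, 20), (178, 326, 346, 21), (179, 326, 346, 21), (180, 326, 345, 20), (181, 326, 345, 20), (182, 328, 344, 17), (183, 331, 342, 12)]
[ -1.55 -33.85  17.86   4.36   0.59  -0.51]
```

The torque rose from 0.22 to 0.54 Nm while the bar stayed still, so the plug is on its hard stop, home. Backing off to mid-slack, opening and lifting.

Emit:
{"method": "arm_command", "body": {
  "deltas": [
    [0.8, [0, 0, 0], 0.7],
    [0.8, [0, 0, 0], 1.4],
    [0.8, [0, 0, 0], 2],
    [0.5, [0, 0, 0], 2],
    [0.5, [0, 0, 0], 2],
    [0.5, [0, 0, 0], 2],
    [0.5, [0, 0, 0], 2],
    [0.5, [0, 0, 0], 2],
    [0.5, [0, 0, 0], 2]
  ]
}}

```text
time_s: 25.62
tcp_pos: [0.5148, -0.159, 0.1141]
orientation: [-180.0, 0.0, 174.3]
wrist_force: [-0.1, 0.7, 0.4]
opening: 0.486
```

Emit:
{"method": "arm_command", "body": {
  "deltas": [
    [0.5, [0, 0, 0.3], 0],
    [0.5, [0, 0, 0.8], 0],
    [0.5, [0, 0, 1.5], 0],
    [0.5, [0, 0, 2.3], 0],
    [0.5, [0, 0, 3], 0],
    [0.5, [0, 0, 3], 0],
    [0.5, [0, 0, 3], 0],
    [0.5, [0, 0, 3], 0]
  ]
}}

```text
time_s: 26.28
tcp_pos: [0.5142, -0.1588, 0.2038]
orientation: [180.0, -0.0, 174.3]
wrist_force: [-0.1, 0.1, -0.6]
opening: 0.499
```

```bash
python3 - <<'E'
from h import *
look();bar()
c=cam("wrist");d=cam("side")
save('s9.png',np.hstack([cv2.resize(c[0][120:270,240:390],(400,400),interpolation=2),cv2.resize(d[0][150:200,312:362],(400,400),interpolation=2)]))
# flange circle at top-plane for home height 0.113
m=red(c[0]);cn=max(cv2.findContours(m,0,cv2.CHAIN_APPROX_NONE)[0],key=cv2.contourArea)[:,0]
P=np.array([ray(c,x,y,.113)[:2] for x,y in cn if y<np.min(cn[:,1])+25]);M=np.c_[2*P,np.ones(len(P))];s=np.linalg.lstsq(M,(P**2).sum(1),rcond=None)[0];print(s[:2],np.sqrt(s[2]+s[:2]@s[:2]))
E
```

```text
box (283, 163, 64, 72) h_wrist mm 7.9 w [0.0667 0.0655 0.0638] side (326, 167, 21, 18) s [168.1, 166.3, 165.1, 162.9] [ 0.514  -0.1588  0.2033] 174.3 [ 0.4 -0.3 -0.6] [-0.01 -0.03 -0.01] 0.49745620320119477 26.3333
rows [(167, 327, 334, 8), (168, 327, 342, 16), (169, 327, 345, 19), (170, 327, 345, 19), (171, 327, 345, 19), (172, 327, 345, 19), (173, 327, 345, 19), (174, 327, 345, 19), (175, 327, 344, 18), (176, 327, 345, 19), (177, 326, 345, 20), (178, 326, 346, 21), (179, 326, 346, 21), (180, 326, 346, 21), (181, 326, 345, 20), (182, 328, 344, 17), (183, 330, 342, 13), (184, 336, 337, 2)]
[ 0.51501137 -0.15829728] 0.03261099620165611
```

View pics/s9.png

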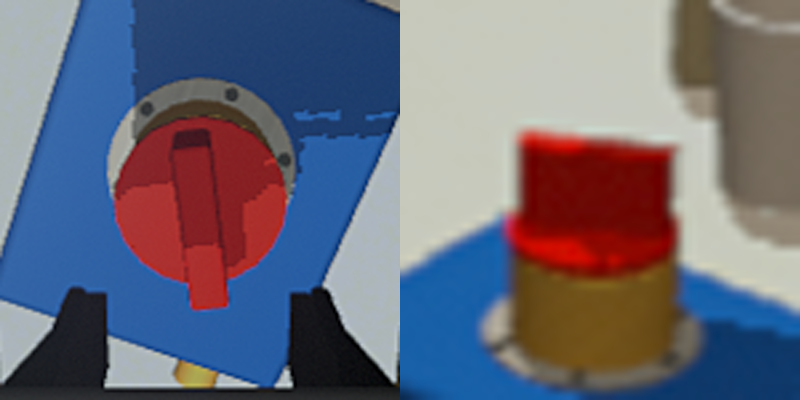

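The plug sits upright with its flange on the neck: no gap shows in the side crop at (590,265), and its centre (0.5150,-0.1583) lies on the neck's axis. The gripper is clear, so I'm handing in.

```bash
python3 -c "
from h import *
print(env.finish_job())"
```

```text
the job is handed in; nothing more can be done
None
```

I took the red plug from its rest, set it in the neck and turned it anticlockwise until it dropped about 11 mm into the thread starts. I then ran it in clockwise to the stop, let go, lifted clear and handed the job in at about 26 s.

**Last checks**
- **Seating:** the turning torque rose to about 0.54 Nm while the handle stood still, which I read as the hard stop. The side view shows no gap between flange and neck.
- **Position:** the plug's centre measured (0.5150, -0.1583), within 1 mm of the neck's axis.
- **Release:** the gripper was open and about 90 mm above the plug, with the wrist force near zero.
- **Forces:** the wrist-force readings after each move stayed below about 7 N. The force between plug and tank is not measured directly.
- **Bystanders:** I did not re-measure them; the arm passed well above them and showed no unexpected contact.

**What failed or disagreed**
- **First turn missed:** the first anticlockwise turn of 45° did not move the plug. The fingertips end about 18 mm above where I took the TCP to be and stood above the handle. I turned back, lowered the fingers and started again.
- **Height reading:** my flange height from the wrist camera read several millimetres high (7.9 mm at the end). I relied on the side view, the torque and the angle turned instead.

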